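# Sort stripped drill parts into their trays

## Robot

A 6-joint arm with a two-finger parallel gripper is mounted at the origin on the work surface. World frame = base frame: x ahead of the robot, y to its left, z up, the work surface at z = 0. Lengths are in mm, angles in rad, forces in N, time in s.
With the tool pointing down it reaches from about 300 to 850 mm from the base axis. Payload 4.2 kg.
Tool frame: the origin (TCP) lies at the very end of the fingers, on their centre line; the grasp point (between the pads) lies ctrl.grip_point_offset behind it (ctrl.grip_point_offset is the distance from the TCP to the grasp point, in mm); z points along the fingers, y is the line along which they close (so a half turn about z gives the same grasp; the last joint's range is limited). The gripper opens to 91 mm and grips with 3 to 60 N. Pads are 32 mm wide; open, the fingers measure 118 mm over their backs; the gripper's body (76 mm by 178 mm) begins 60 mm behind the grasp point.
Start: joints at [1.28, 0.32, 1.565, -0, 1.257, -0.02], TCP at [153.816, 554.061, 213.976] pointing down, gripper open.
Joint ranges: [-3.11, 3.11], [-0.84, 2.01], [0.21, 2.61], [-1.34, 4.49], [0.05, 2.63], [-2.56, 2.56]. Speed limits (rad/s): [2.57, 2.57, 3.14, 3.14, 3.14, 3.14].

## Interface

Orientations are given as a rotation vector (axis times angle).
In Python, from bench import ctrl gives the robot as it stands. The module is installed in compiled form; this text tells all that it offers.
- The arm moves only by the tool drive_tool, never from a script. Its argument "series" is a list that holds one entry, the list of rows, each a list of 5 numbers: the shift along the tool's x, y, z each as a share of 500 mm, from -1 to 1, then the turn about the tool's z as a share of 60 degrees, from -1 to 1, then the closure, from 0 (fully open) to 1 (shut). In form: [[[dx, dy, dz, twist, fingers], ...]]. A call has 1 to 10 rows; each row shifts and turns the commanded pose from where the row before left it, along the tool's axes as they then stand; what a row does not reach is not made up. A row lasts 1/8 s, in which the tool goes at most 62.5 mm and 10.7 degrees, less where a joint would pass 70% of its speed; a pose out of reach is approached as far as the arm can. A call with a number of a shift or a turn outside -1 to 1 is refused whole. A call with a gripper value outside its range is refused whole. The fingers move at their own pace and stop on an object; the grip force is fixed at half the most. Time passes only in rows, so rows that do not move let the fingers close. It gives the time, the measured TCP pose, the force, the opening and the grip force at its end, in the units of the state.
- ctrl.get_state(): the state, without advancing time (a new reading comes with each control period).
- ctrl.read_camera(name): name is "scene" or "top"; returns a dict with "img" (384x512x3 uint8, red, green, blue), "fx", "fy", "cx", "cy" (pixels), "rvec" (rotation vector, rad) and "tvec" (3), from world to camera coordinates, as OpenCV has them. Camera axes: x right, y down, z forward; pixel columns grow to the right and rows downward; lengths in mm; the calibration is good to about 2 mm. A picture is of the moment at which its call begins. There is no depth.
- ctrl.job_done(): hands the job in; it is judged then, once.
Trained networks look in a picture, given as the dict that the camera call returned (one of the last four; its "shot" number tells which), for a name from the list of things; names that differ only in an ending like _2 or _b are one class to them, and where a whole thing is asked for, a point or a joint stands for the part that bears it (a point fixed in the world has none). Each returns a list of dicts, best first, with "confidence" (0 to 1); they miss things now and then, are a little off and sometimes report something else, mostly with a low value. They report only what shows in the picture. A call takes as long as a camera call. They do not tell look-alikes from the thing itself.
- ctrl.look_for(picture, query): "xy" ([column, row] in pixels, amid what is visible of it).
- ctrl.spot_point(picture, query): "xy" ([column, row] in pixels: a listed point, or the origin of a listed thing).
The state is a dict: "time": time; "joints": joint angles; "joint_vel": joint speeds; "joint_torque": joint torques, N m; "tool_pos": TCP position; "eef_rot": TCP orientation; "wrist_force": force on the tool from outside, world axes, zero at the start; "torque": the same for the moment, N m; "grip_width": opening from 0.0 (shut) to 1.0 (fully open); "gripper_force": force on a finger pad.
Only numpy, scipy, OpenCV 4.12 (cv2) and the standard library are available. Lean on these libraries where they do the work, as an engineer would, in place of code of your own. Each camera call takes 0.05 s, during which the arm holds its last target. There are 200 camera calls.

## Task

Sort the five loose drill parts on the bench, two motors, two chucks and one gearbox, into the blue trays: each goes into the tray whose fixed sample part is of the same kind. Stand every part upright on the floor of its tray, the same way up as it stands now, set down and not dropped, and let go of it.

Things in the scene. Friction and masses are not known exactly. Their poses are not given: they have to be found in the camera images.
- motor_a: Electric motor standing on its black brush end: steel can, diameter 36, 57 mm tall, with a thin shaft and brass pinion (diameter 10) up to 73 mm in the middle. Grip across the can, 15 to 55 mm up. Loose, about 0.2 kg, starts upright; any yaw grips alike. Origin: centre of its underside, z up its axis.
- motor_b: Second motor, same as motor_a: electric motor standing on its black brush end: steel can, diameter 36, 57 mm tall, with a thin shaft and brass pinion (diameter 10) up to 73 mm in the middle. Grip across the can, 15 to 55 mm up. Loose, about 0.2 kg, starts upright; any yaw grips alike. Origin: centre of its underside, z up its axis.
- chuck_a: Keyless drill chuck standing jaws up: black ribbed sleeve, diameter 44 mm from 14 to 46 mm up (below it dark steel, diameter 39), nose tapering to 27 at 60 mm, three steel jaws on top, 63 mm in all. Grip across the sleeve. Loose, about 0.2 kg, starts upright; any yaw grips alike. Origin: centre of its underside, z up its axis.
- chuck_b: Second chuck, same as chuck_a: keyless drill chuck standing jaws up: black ribbed sleeve, diameter 44 mm from 14 to 46 mm up (below it dark steel, diameter 39), nose tapering to 27 at 60 mm, three steel jaws on top, 63 mm in all. Grip across the sleeve. Loose, about 0.2 kg, starts upright; any yaw grips alike. Origin: centre of its underside, z up its axis.
- gearbox: Drill gearbox standing on its black round plate (53 mm, 57 over two lugs 8 mm high): ribbed aluminium case, diameter 48 (49 over ribs), up to 44 mm, black ring on its shoulder; neck of 29 up to 52 mm; dark threaded spindle of 12 up to 68 mm. Grip across the case, 10 to 44 mm up. Loose, about 0.2 kg, starts upright; any yaw grips alike. Origin: centre of its underside, z up its axis.
- tray_motor: Motor tray, fixed: blue, open, 190 (x) x 76 (y) mm, walls 3 thick, 22 high; floor 4 mm above the bench, 184 x 70 inside. Origin: centre of its underside, z up. The trays differ only by the sample: here a motor, sized like the loose ones, fixed upright on the floor at x = +60 mm. The rest of the floor, x = 31 to -92 mm, is free for two parts in a row (as at x = 0 and -56).
- tray_chuck: Chuck tray, fixed: blue, open, 190 (x) x 76 (y) mm, walls 3 thick, 22 high; floor 4 mm above the bench, 184 x 70 inside. Origin: centre of its underside, z up. The trays differ only by the sample: here a chuck, sized like the loose ones, fixed upright on the floor at x = +60 mm. The rest of the floor, x = 31 to -92 mm, is free for two parts in a row (as at x = 0 and -56).
- tray_gearbox: Gearbox tray, fixed: blue, open, 190 (x) x 76 (y) mm, walls 3 thick, 22 high; floor 4 mm above the bench, 184 x 70 inside. Origin: centre of its underside, z up. The trays differ only by the sample: here a gearbox, sized like the loose ones, fixed upright on the floor at x = +60 mm. The rest of the floor, x = 31 to -92 mm, is free for two parts in a row (as at x = 0 and -56).
Things that resemble listed ones, but are neither listed nor needed, are in the scene too. Leave any white look-alike of the tray_chuck alone.

How it is judged:
By the outcome, as a careful person would: the job done as asked, in the order asked, and still so for the second after the job is handed in, with the robot touching nothing.
It also fails if it takes over 112 s, if anything falls off the work surface, if the arm or the gripper's body presses on something with over 40 N, if the wrist force passes 120 N, or if a joint passes its speed limit or range.

## Working session

There is one attempt and no reset: what is moved stays moved. The work goes in short steps, Python scripts to look and compute and a tool call to move; the robot and the scene stay as the last step left them, time stands still between calls to the robot, and variables do not carry over. Pictures are saved under pics/ and viewed, at most 14 in all, crops included, and the job is handed in when it is done.

Besides the shell and the picture viewer there is one more tool, called after "Emit:" by a JSON object that holds its "name" and its "arguments". drive_tool: Moves the arm, as the interface text tells. Its arguments: {"type":"object","properties":{"series":{"type":"array"}},"required":["series"]}

```bash
mkdir -p pics
cat > h.py <<'E'
import cv2,numpy as np
from bench import ctrl
def ray(p,uv,z):
    R=cv2.Rodrigues(np.array(p["rvec"],float))[0];t=np.array(p["tvec"],float).ravel()
    d=R.T@np.array([(uv[0]-p["cx"])/p["fx"],(uv[1]-p["cy"])/p["fy"],1]);c=-R.T@t
    return (c+d*(z-c[2])/d[2])[:2].round(1)
def save(p,n,crop=None,s=1):
    i=p["img"][:,:,::-1]
    if crop: a,b,c,d=crop;i=i[b:d,a:c]
    cv2.imwrite("pics/"+n,cv2.resize(i,None,fx=s,fy=s,interpolation=cv2.INTER_CUBIC))
E
python3 - <<'E'
from h import *
print(ctrl.grip_point_offset); s=ctrl.get_state();print(s["tool_pos"],s["eef_rot"],s["time"])
for c in("scene","top"):
    p=ctrl.read_camera(c);save(p,c+"0.png",s=1.5)
    print(c,"cam",(-cv2.Rodrigues(np.array(p["rvec"],float))[0].T@np.array(p["tvec"]).ravel()).round())
    for n in("motor_a","chuck_a","gearbox","tray_motor","tray_chuck","tray_gearbox"):
        for r in ctrl.spot_point(p,n): print(n,np.round(r["xy"]),round(r["confidence"],2),ray(p,r["xy"],0))
E
```

```text
18.8
[153.681492   553.56581131 213.10512447] [-4.24063985e-01 -3.11256380e+00  2.77095025e-03] 0.0
scene cam [1265. -118.  583.]
motor_a [209. 234.] 0.63 [ 590.4 -177.1]
motor_a [336. 190.] 0.6 [450.2 164.4]
chuck_a [225. 199.] 0.68 [ 455.9 -136. ]
chuck_a [348. 217.] 0.62 [568.4 163.4]
gearbox [276. 191.] 0.55 [434.4   2.5]
tray_motor [413. 198.] 0.94 [511.7 354.2]
tray_motor [353. 219.] 0.63 [578.  171.7]
tray_chuck [117. 179.] 0.84 [ 320.4 -440.5]
tray_chuck [289. 248.] 0.68 [6.592e+02 3.000e-01]
tray_gearbox [132. 219.] 0.62 [ 514.  -366.2]
top cam [ 359.  -48. 1063.]
motor_a [375. 175.] 0.59 [ 527.1 -361.6]
motor_a [189. 198.] 0.57 [454.1 156.4]
motor_a [307. 151.] 0.48 [ 591.9 -172.2]
chuck_a [191. 154.] 0.76 [577.2 155.5]
chuck_a [294. 200.] 0.62 [ 452.2 -137.2]
gearbox [244. 201.] 0.57 [446.2   1.3]
tray_motor [377. 175.] 0.64 [ 526.7 -366.8]
tray_chuck [253. 126.] 0.93 [662.6 -19.1]
tray_chuck [401. 255.] 0.92 [ 306.9 -427.2]
tray_gearbox [375. 173.] 0.89 [ 532.2 -361.1]
tray_gearbox [121. 177.] 0.31 [510.3 351.9]
```

View pics/scene0.png

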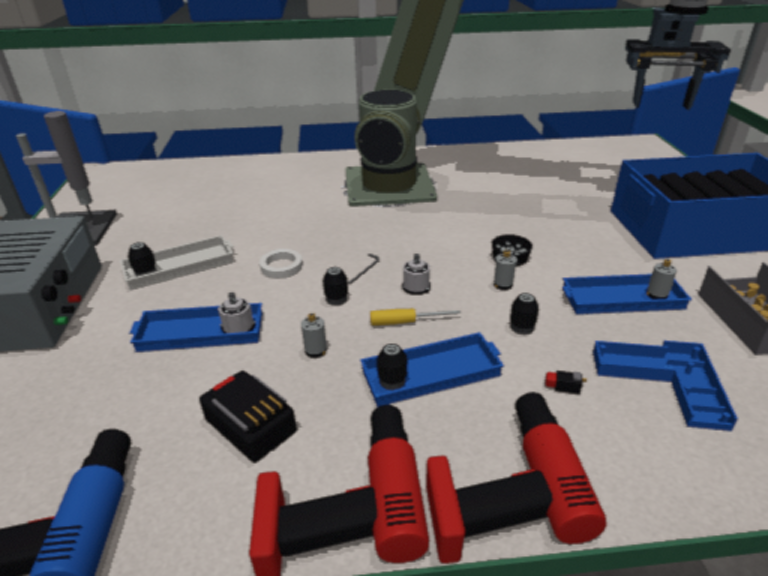

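View pics/top0.png

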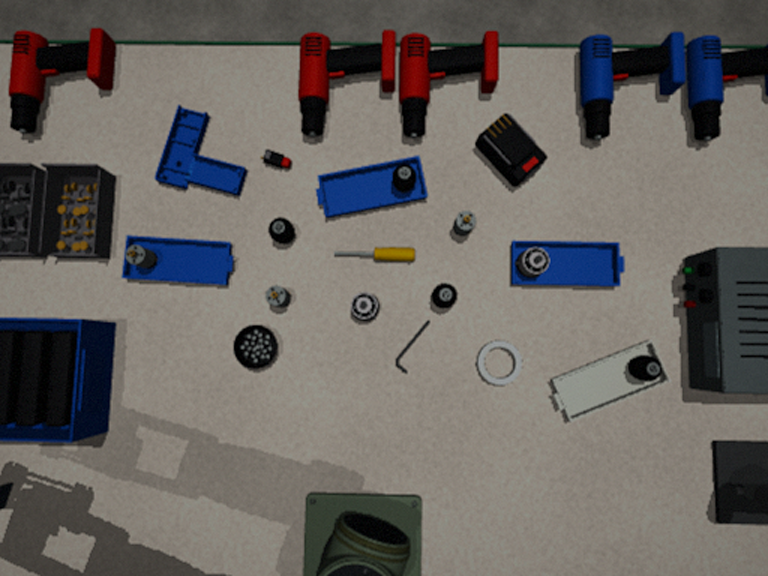

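Scene: the loose parts, in scene PNG pixels, are:
- motors at (505,268) and (314,335)
- chucks at (335,285) and (524,312)
- gearbox at (416,273)

The blue trays, in top PNG pixels, are motor (180,262), chuck (372,187) and gearbox (567,264).

Look-alikes to leave alone:
- the white tray with its black chuck, top (608,380)
- the sample parts fixed in the trays
- the blue L-shaped tray at (200,155)
- the small red/black part at (277,160)
- the drills' own chucks

I'll refine the poses by silhouette fitting and check the overlay.

```bash
cat > fit.py <<'E'
from h import *
from scipy.optimize import minimize
S=8
def proj(p,P):
    return cv2.projectPoints(np.array(P,float),np.array(p["rvec"],float),np.array(p["tvec"],float),np.array([[p["fx"],0,p["cx"]],[0,p["fy"],p["cy"]],[0,0,1.]]),None)[0].reshape(-1,2)
def hullmask(p,P):
    h=cv2.convexHull(((proj(p,P)+.5)*S).astype(np.float32)).astype(np.int32)
    m=np.zeros((384*2,512*2),np.uint8);cv2.fillConvexPoly(m,(h*2*16//S).reshape(-1,1,2),255,cv2.LINE_AA,4)
    return cv2.resize(m,(512,384),interpolation=cv2.INTER_AREA)/255.,h/S
PR={"motor":[(18,0),(18,57),(5,73)],"chuck":[(19.5,0),(22,14),(22,46),(13.5,60),(10,63)],"gearbox":[(26.5,0),(26.5,8),(24.5,10),(24.5,44),(14.5,52),(6,68)]}
def part(k,x,y):
    a=np.linspace(0,6.28,24)
    return [(x+r*np.cos(t),y+r*np.sin(t),z) for r,z in PR[k] for t in a]
def tray(x,y,th):
    c,s=np.cos(th),np.sin(th)
    return [(x+c*u-s*v,y+s*u+c*v,z) for u in(-95,95) for v in(-38,38) for z in(0,22)]
def fg(p):
    i=cv2.cvtColor(p["img"],cv2.COLOR_RGB2LAB).astype(float);b=cv2.medianBlur(p["img"],5)
    h=cv2.cvtColor(p["img"],cv2.COLOR_RGB2HSV)
    bg=np.stack([cv2.medianBlur(np.ascontiguousarray(cv2.cvtColor(p["img"],cv2.COLOR_RGB2LAB)[:,:,c]),61) for c in range(3)],2).astype(float)
    d=np.linalg.norm((i-bg)*[1,2,2],axis=2)
    return np.clip((d-12)/15,0,1),((h[:,:,0]>100)&(h[:,:,0]<125)&(h[:,:,1]>120)).astype(float)
def fitpart(ps,k,x0):
    fs=[fg(p)[0] for p in ps]
    def cost(v):
        t=0
        for p,f in zip(ps,fs):
            m=hullmask(p,part(k,*v))[0];b=part(k,*x0);c=proj(p,b).mean(0).astype(int)
            sl=np.s_[max(c[1]-28,0):c[1]+28,max(c[0]-28,0):c[0]+28];t+=((m-f)[sl]**2).sum()
        return t
    return minimize(cost,x0,method="Nelder-Mead",options=dict(initial_simplex=np.array(x0)+[[0,0],[12,0],[0,12]],xatol=.2,fatol=.05))
def fittray(ps,x0):
    fs=[fg(p)[1] for p in ps]
    def cost(v):
        t=0
        for p,f in zip(ps,fs):
            m=hullmask(p,tray(*v))[0];g=np.zeros_like(f);q=proj(p,tray(*x0));a=np.clip(q.min(0).astype(int)-12,0,None);b=q.max(0).astype(int)+12
            t+=((m-f)[a[1]:b[1],a[0]:b[0]]**2).sum()
        return t
    x0=np.array(x0)
    return minimize(cost,x0,method="Nelder-Mead",options=dict(initial_simplex=x0+[[0,0,0],[15,0,0],[0,15,0],[0,0,.1]],xatol=.01,fatol=.05,maxiter=300))
E
python3 - <<'E'
from fit import *
ps=[ctrl.read_camera("scene"),ctrl.read_camera("top")];im=[p["img"][:,:,::-1].copy() for p in ps]
im=[cv2.resize(i,None,fx=3,fy=3,interpolation=cv2.INTER_CUBIC) for i in im]
def draw(P):
    for p,i in zip(ps,im): cv2.polylines(i,[(hullmask(p,P)[1]*3).astype(int).reshape(-1,1,2)],True,(0,255,0),1)
for n,k,x0 in(("motor_a","motor",[452,160]),("motor_b","motor",[591,-174]),("chuck_a","chuck",[453,-136]),("chuck_b","chuck",[572,160]),("gearbox","gearbox",[440,2])):
    r=fitpart(ps,k,x0);e=[fitpart([p],k,x0).x.round(1) for p in ps];print(n,r.x.round(1),round(r.fun),*e);draw(part(k,*r.x))
for n,x0 in(("tm",[512,353,1.6]),("tc",[659,-5,-1.43]),("tg",[523,-363,1.55])):
    r=fittray(ps,x0);e=[fittray([p],x0).x.round(3) for p in ps];print(n,r.x.round(3),round(r.fun),*e);draw(tray(*r.x))
cv2.imwrite("pics/f1.png",im[0][420:850,230:1030]);cv2.imwrite("pics/f2.png",im[1][280:680,210:1010] if 0 else cv2.resize(im[1][280:680,210:1290],(800,296)))
E
```

```text
motor_a [450.2 160.9] 776 [445.3 162.6] [450.2 159.7]
motor_b [ 590.2 -174. ] 370 [ 591.5 -174.1] [ 585.2 -171.2]
chuck_a [ 457.6 -138.3] 392 [ 456.8 -138.7] [ 456.8 -137.7]
chuck_b [572.4 159.1] 481 [572.2 159.5] [570.7 157.9]
gearbox [435.9   4.3] 332 [436.9   4.8] [435.2   4. ]
tm [517.648 355.592   1.517] 777 [511.55  357.693   1.523] [518.566 356.063   1.525]
tc [661.822  -3.793  -1.35 ] 902 [657.6    -2.419  -1.349] [664.041  -4.101  -1.356]
tg [ 523.316 -361.793    1.558] 960 [ 518.774 -361.804    1.568] [ 524.186 -361.2      1.566]
```

View pics/f1.png

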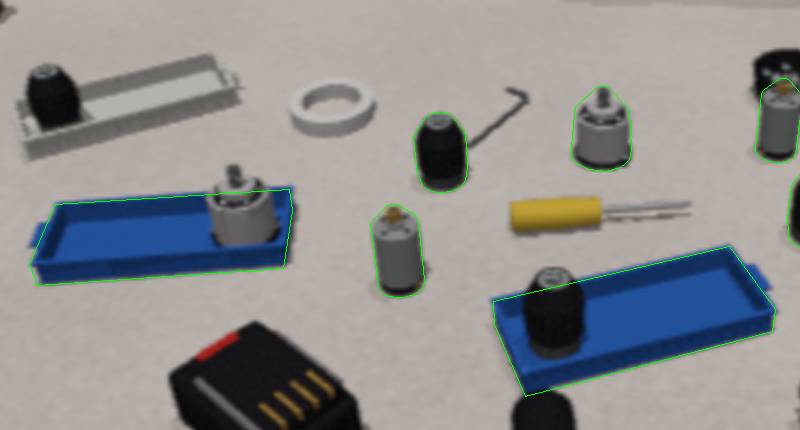

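View pics/f2.png

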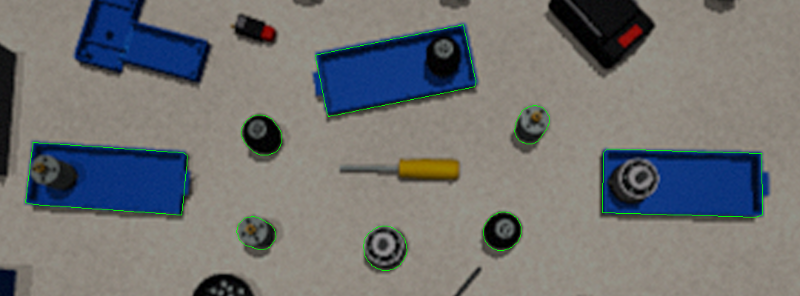

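The outlines sit tight on all five loose parts and the three blue trays, so the choices hold (the white tray is left alone). I'll square the tool first, so that it closes along world x, then move over motor_a.

Emit:
{"name": "drive_tool", "arguments": {"series": [[[0,0,0,0.177,0],[0,0,0,0.177,0],[0,0,0,0.177,0.1],[0,0,0,0.177,0.2],[0,0,0,0.177,0.3],[0,0,0,0.177,0.3],[0,0,0,0.177,0.3],[0,0,0,0,0.3]]]}}

```text
time: 1.8
tool_pos: [153.8, 554.1, 214.0]
eef_rot: [-2.216, -2.227, -0.0]
wrist_force: [0.3, -0.2, 0.2]
grip_width: 0.702
gripper_force: 0.0
```

Run:
```python
from h import *
p=ctrl.read_camera("top");print("ring",ray(p,(256/1.5,346/1.5),20),"edge",ray(p,(256/1.5,324/1.5),20))
s=ctrl.get_state();print(s["tool_pos"],cv2.Rodrigues(s["eef_rot"])[0].round(3),s["grip_width"])
```

```text
ring [361.3 198.6] edge [401.1 200.3]
[153.79148474 554.03566028 213.98947627] [[-0.006  1.    -0.   ]
 [ 1.     0.006  0.   ]
 [ 0.    -0.    -1.   ]] 0.7025111200269125
```

Emit:
{"name": "drive_tool", "arguments": {"series": [[[-0.0873,0.0659,0,0,0.35],[-0.0873,0.0659,0,0,0.35],[-0.0873,0.0659,0,0,0.35],[-0.0873,0.0659,0,0,0.35],[-0.0873,0.0659,0,0,0.35],[-0.0873,0.0659,0,0,0.35],[-0.0873,0.0659,0.02,0,0.35],[-0.0873,0.0659,0.05,0,0.35],[-0.0873,0.0659,0.05,0,0.35],[0,0,0,0,0.35]]]}}

```text
time: 3.1
tool_pos: [451.9, 159.1, 152.2]
eef_rot: [-2.221, -2.22, 0.005]
wrist_force: [0.5, -0.2, 0.8]
grip_width: 0.648
gripper_force: 0.0
```

Emit:
{"name": "drive_tool", "arguments": {"series": [[[0.0036,-0.0034,0.06,0,0.35],[0,0,0.06,0,0.35],[0,0,0.06,0,0.35],[0,0,0.05,0,0.35],[0,0,0.03,0,0.35],[0,0,0,0,0.35],[0,0,0,0,0.8],[0,0,0,0,0.9],[0,0,0,0,0.9],[0,0,0,0,0.9]]]}}

```text
time: 4.35
tool_pos: [450.4, 164.1, 24.7]
eef_rot: [2.218, 2.224, 0.003]
wrist_force: [-0.2, 1.3, 4.8]
grip_width: 0.383
gripper_force: 30.0
```

Emit:
{"name": "drive_tool", "arguments": {"series": [[[0,0,-0.04,0,0.9],[0,0,-0.09,0,0.9],[0,0,-0.08,0,0.9],[0.0766,0.0269,0,0,0.9],[0.0766,0.0269,0,0,0.9],[0.0766,0.0269,0,0,0.9],[0.0766,0.0269,0,0,0.9],[0.0766,0.0269,0,0,0.9],[0,0,0,0,0.9],[0,0,0,0,0.9]]]}}

```text
time: 5.6
tool_pos: [515.5, 354.6, 127.9]
eef_rot: [-2.218, -2.224, 0.005]
wrist_force: [-0.2, -0.6, -2.8]
grip_width: 0.386
gripper_force: 30.0
```

Run:
```python
from h import *
p=ctrl.read_camera("scene");save(p,"m1.png",(330,60,512,260),3)
```

```text
(no output)
```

View pics/m1.png

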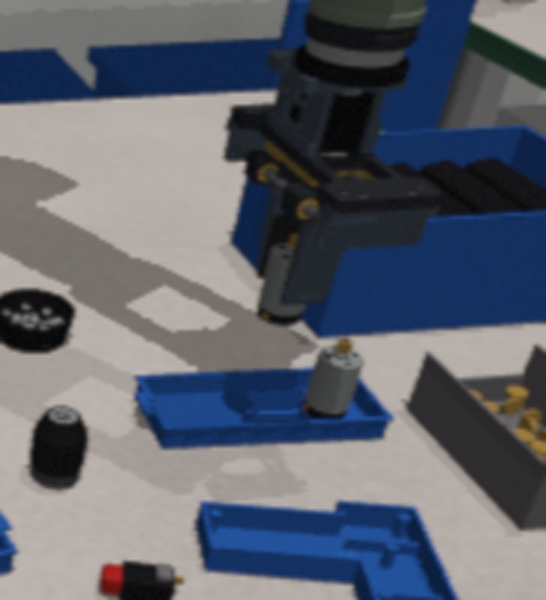

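Motor_a hangs upright between the fingers, at (280,290) in the crop, over the blue motor tray and clear of the sample at (335,380). I'm lowering it.

Emit:
{"name": "drive_tool", "arguments": {"series": [[[0,0.004,0.05,0,0.9],[0,0,0.06,0,0.9],[0,0,0.05,0,0.9],[0,0,0.03,0,0.9],[0,0,0,0,0.9],[0,0,0,0,0.9]]]}}

```text
time: 6.4
tool_pos: [519.1, 355.7, 35.1]
eef_rot: [2.219, 2.224, 0.003]
wrist_force: [-0.5, 0.0, -2.4]
grip_width: 0.388
gripper_force: 30.0
```

Emit:
{"name": "drive_tool", "arguments": {"series": [[[0,0,0.004,0,0.9],[0,0,0.004,0,0.9],[0,0,0.002,0,0.9],[0,0,0,0,0.9],[0,0,0,0,0.9]]]}}

```text
time: 7.02
tool_pos: [518.5, 355.5, 29.0]
eef_rot: [2.219, 2.224, 0.0]
wrist_force: [0.0, 0.7, -1.8]
grip_width: 0.39
gripper_force: 30.0
```

Emit:
{"name": "drive_tool", "arguments": {"series": [[[0,0,0.001,0,0.9],[0,0,0.001,0,0.9],[0,0,0,0,0.9],[0,0,0,0,0.9]]]}}

```text
time: 7.52
tool_pos: [518.6, 355.6, 28.7]
eef_rot: [2.219, 2.224, 0.001]
wrist_force: [-2.2, -0.9, 5.2]
grip_width: 0.391
gripper_force: 30.0
```

Contact is felt (+5 N). I'll release, lift, and head to chuck_b.

Emit:
{"name": "drive_tool", "arguments": {"series": [[[0,0,0,0,0.5],[0,0,0,0,0.35],[0,0,0,0,0.3],[0,0,-0.06,0,0.25],[0,0,-0.08,0,0.25],[0,0,-0.06,0,0.2],[-0.098,0.027,0,0,0.2],[-0.098,0.027,0,0,0.2],[-0.098,0.027,0,0,0.2],[-0.098,0.027,0,0,0.2]]]}}

```text
time: 8.78
tool_pos: [573.3, 158.1, 127.9]
eef_rot: [2.218, 2.224, 0.001]
wrist_force: [1.3, -0.8, 0.7]
grip_width: 0.801
gripper_force: 0.0
```

Emit:
{"name": "drive_tool", "arguments": {"series": [[[0,0,0,0,0.2],[0,0,0,0,0.2]]]}}

```text
time: 9.02
tool_pos: [572.8, 159.9, 127.8]
eef_rot: [-2.219, -2.223, -0.0]
wrist_force: [-0.0, 1.1, 0.4]
grip_width: 0.796
gripper_force: 0.0
```

Run:
```python
from h import *
p=ctrl.read_camera("scene");save(p,"m2.png",(290,60,512,260),2.5)
```

```text
(no output)
```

View pics/m2.png

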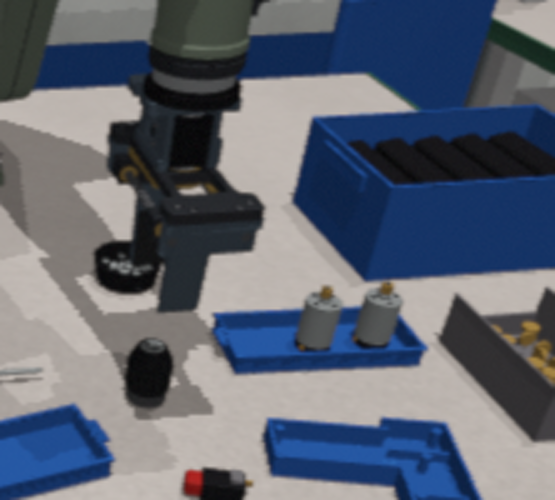

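Motor_a stands upright in its tray, left of the sample at (318,320) in the crop. Now chuck_b.

Emit:
{"name": "drive_tool", "arguments": {"series": [[[0,0,0.06,0,0.2],[0,0,0.06,0,0.2],[0,0,0.06,0,0.2],[0,0,0.031,0,0.2],[0,0,0,0,0.2],[0,0,0,0,0.7],[0,0,0,0,0.8],[0,0,0,0,0.8],[0,0,0,0,0.8]]]}}

```text
time: 10.2
tool_pos: [573.0, 159.6, 23.2]
eef_rot: [2.219, 2.224, 0.001]
wrist_force: [-1.6, 0.6, 3.1]
grip_width: 0.462
gripper_force: 30.0
```

Emit:
{"name": "drive_tool", "arguments": {"series": [[[0,0,-0.04,0,0.8],[0,0,-0.08,0,0.8],[0,0,-0.08,0,0.8],[-0.0817,0.0444,0,0,0.8],[-0.0817,0.0444,0,0,0.8],[-0.0817,0.0444,0,0,0.8],[-0.0817,0.0444,0,0,0.8],[0,0,0,0,0.8],[0,0,0,0,0.8],[0,0,0,0,0.8]]]}}

```text
time: 11.45
tool_pos: [661.4, -2.5, 122.2]
eef_rot: [-2.217, -2.225, 0.001]
wrist_force: [-0.1, -1.0, -2.4]
grip_width: 0.462
gripper_force: 30.0
```

Emit:
{"name": "drive_tool", "arguments": {"series": [[[0,0,0.05,0,0.8],[0,0,0.06,0,0.8],[0,0,0.05,0,0.8],[0,0,0.02,0,0.8],[0,0,0,0,0.8],[0,0,0,0,0.8]]]}}

```text
time: 12.2
tool_pos: [663.0, -3.3, 33.8]
eef_rot: [2.217, 2.223, 0.003]
wrist_force: [0.3, -0.2, -1.6]
grip_width: 0.463
gripper_force: 30.0
```

Emit:
{"name": "drive_tool", "arguments": {"series": [[[0,0,0.005,0,0.8],[0,0,0.004,0,0.8],[0,0,0.002,0,0.8],[0,0,0.002,0,0.8],[0,0,0.001,0,0.8],[0,0,0,0,0.8],[0,0,0,0,0.8]]]}}

```text
time: 13.08
tool_pos: [662.1, -3.7, 27.1]
eef_rot: [2.218, 2.224, 0.001]
wrist_force: [-2.8, -0.2, 7.2]
grip_width: 0.463
gripper_force: 30.0
```

Emit:
{"name": "drive_tool", "arguments": {"series": [[[0,0,0,0,0.4],[0,0,0,0,0.25],[0,0,0,0,0.2],[0,0,-0.06,0,0.2],[0,0,-0.08,0,0.2],[0,0,-0.06,0,0.2],[-0.0538,-0.0818,0,0,0.2],[-0.0538,-0.0818,0,0,0.2],[-0.0538,-0.0818,0,0,0.2],[-0.0538,-0.0818,0,0,0.2]]]}}

```text
time: 14.32
tool_pos: [497.5, -112.3, 125.4]
eef_rot: [2.218, 2.224, 0.0]
wrist_force: [-0.0, -1.0, -0.0]
grip_width: 0.798
gripper_force: 0.0
```

Emit:
{"name": "drive_tool", "arguments": {"series": [[[-0.0538,-0.0818,0,0,0.2],[0,0,0,0,0.2],[0,0,0,0,0.2]]]}}

```text
time: 14.7
tool_pos: [458.8, -138.7, 125.7]
eef_rot: [2.218, 2.223, 0.002]
wrist_force: [-0.0, 0.2, 0.3]
grip_width: 0.8
gripper_force: 0.0
```

Run:
```python
from h import *
p=ctrl.read_camera("scene");save(p,"m3.png",(190,90,370,270),3)
```

```text
(no output)
```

View pics/m3.png

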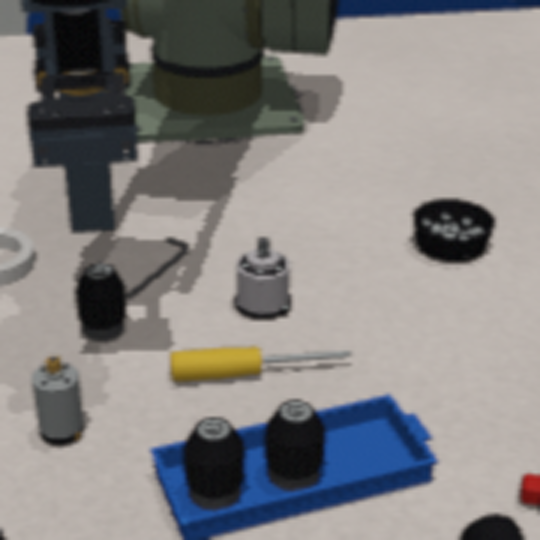

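Chuck_b stands upright in the chuck tray at (295,445) in the crop, next to the sample at (213,462). The gripper is over chuck_a, so down and grip.

Emit:
{"name": "drive_tool", "arguments": {"series": [[[0,0,0.06,0,0.2],[0,0,0.06,0,0.2],[0,0,0.06,0,0.2],[0,0,0.026,0,0.2],[0,0,0,0,0.2],[0,0,0,0,0.7],[0,0,0,0,0.8],[0,0,0,0,0.8],[0,0,0,0,0.8]]]}}

```text
time: 15.88
tool_pos: [458.0, -138.7, 23.0]
eef_rot: [2.218, 2.224, 0.0]
wrist_force: [-0.4, 0.6, 3.1]
grip_width: 0.462
gripper_force: 30.0
```

Emit:
{"name": "drive_tool", "arguments": {"series": [[[0,0,-0.04,0,0.8],[0,0,-0.08,0,0.8],[0,0,-0.08,0,0.8],[0.0758,0.0766,0,0,0.8],[0.0758,0.0766,0,0,0.8],[0.0758,0.0766,0,0,0.8],[0.0758,0.0766,0,0,0.8],[0.0758,0.0766,0,0,0.8],[0,0,0,0,0.8],[0,0,0,0,0.8]]]}}

```text
time: 17.12
tool_pos: [648.0, 51.2, 121.4]
eef_rot: [-2.217, -2.224, 0.003]
wrist_force: [-0.5, -1.3, -2.5]
grip_width: 0.466
gripper_force: 30.0
```

Emit:
{"name": "drive_tool", "arguments": {"series": [[[0,0,0,0,0.8],[0,0,0.05,0,0.8],[0,0,0.06,0,0.8],[0,0,0.05,0,0.8],[0,0,0.02,0,0.8],[0,0,0,0,0.8],[0,0,0,0,0.8]]]}}

```text
time: 18.0
tool_pos: [649.8, 51.2, 33.8]
eef_rot: [2.218, 2.223, 0.003]
wrist_force: [0.5, 0.2, -0.9]
grip_width: 0.466
gripper_force: 30.0
```

Emit:
{"name": "drive_tool", "arguments": {"series": [[[0,0,0.005,0,0.8],[0,0,0.004,0,0.8],[0,0,0.002,0,0.8],[0,0,0.002,0,0.8],[0,0,0.001,0,0.8],[0,0,0,0,0.8],[0,0,0,0,0.8]]]}}

```text
time: 18.88
tool_pos: [649.0, 51.4, 27.0]
eef_rot: [2.218, 2.224, 0.001]
wrist_force: [-3.0, 0.4, 6.7]
grip_width: 0.46
gripper_force: 30.0
```

Emit:
{"name": "drive_tool", "arguments": {"series": [[[0,0,0,0,0.4],[0,0,0,0,0.25],[0,0,0,0,0.2],[0,0,-0.06,0,0.2],[0,0,-0.08,0,0.15],[0,0,-0.06,0,0.1],[-0.0236,-0.1065,0,0,0.1],[-0.0236,-0.1065,0,0,0.1],[-0.0236,-0.1065,0,0,0.1],[-0.0236,-0.1065,0,0,0.1]]]}}

```text
time: 20.12
tool_pos: [434.5, 3.3, 125.4]
eef_rot: [2.218, 2.224, 0.0]
wrist_force: [-0.1, -0.4, 0.3]
grip_width: 0.9
gripper_force: 0.0
```

Emit:
{"name": "drive_tool", "arguments": {"series": [[[0,0,0,0,0.1],[0,0,0,0,0.1],[0,0,0,0,0.1]]]}}

```text
time: 20.5
tool_pos: [437.7, 3.8, 125.6]
eef_rot: [2.218, 2.224, 0.002]
wrist_force: [-0.7, 0.5, 0.7]
grip_width: 0.899
gripper_force: 0.0
```

Run:
```python
from h import *
p=ctrl.read_camera("scene");save(p,"m4.png",(190,90,370,270),3)
```

```text
(no output)
```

View pics/m4.png

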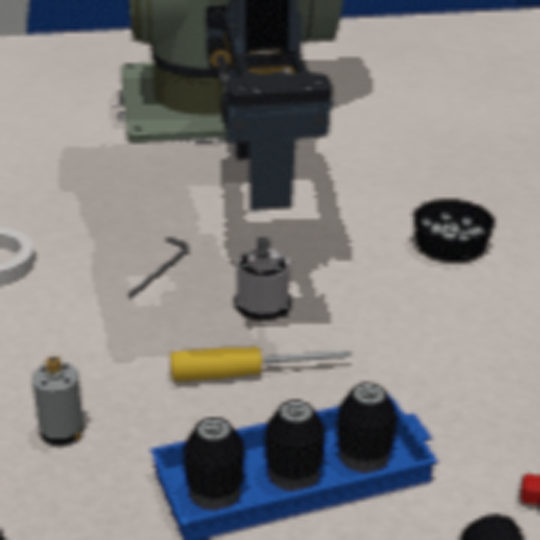

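Both chucks stand upright in the chuck tray, at (295,445) and (367,425) beside the sample. Next is the gearbox at (262,285).

Emit:
{"name": "drive_tool", "arguments": {"series": [[[0,0,0.06,0,0.1],[0,0,0.06,0,0.1],[0,0,0.06,0,0.1],[0,0,0.028,0,0.1],[0,0,0,0,0.1],[0,0,0,0,0.6],[0,0,0,0,0.7],[0,0,0,0,0.7],[0,0,0,0,0.7]]]}}

```text
time: 21.68
tool_pos: [436.5, 3.6, 21.8]
eef_rot: [2.218, 2.224, 0.001]
wrist_force: [0.1, -0.1, 1.7]
grip_width: 0.519
gripper_force: 30.0
```

Emit:
{"name": "drive_tool", "arguments": {"series": [[[0,0,-0.05,0,0.7],[0,0,-0.08,0,0.7],[0,0,-0.08,0,0.7],[-0.1116,0.0246,0,0,0.7],[-0.1116,0.0246,0,0,0.7],[-0.1116,0.0246,0,0,0.7],[-0.1116,0.0246,0,0,0.7],[-0.1116,0.0246,0,0,0.7],[-0.1116,0.0246,0,0,0.7],[-0.1116,0.0246,0,0,0.7]]]}}

```text
time: 22.92
tool_pos: [522.9, -388.2, 125.6]
eef_rot: [-2.218, -2.223, -0.0]
wrist_force: [0.8, -0.6, -3.1]
grip_width: 0.518
gripper_force: 30.0
```

Emit:
{"name": "drive_tool", "arguments": {"series": [[[0,0,0,0,0.7],[0,0,0,0,0.7],[0,0,0.05,0,0.7],[0,0,0.05,0,0.7],[0,0,0.02,0,0.7],[0,0,0,0,0.7],[0,0,0,0,0.7]]]}}

```text
time: 23.8
tool_pos: [523.9, -386.8, 67.6]
eef_rot: [2.217, 2.223, 0.001]
wrist_force: [-0.4, -0.2, -3.8]
grip_width: 0.517
gripper_force: 30.0
```

Run:
```python
from h import *
p=ctrl.read_camera("scene");save(p,"m5.png",(70,110,210,250),4)
```

```text
(no output)
```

View pics/m5.png

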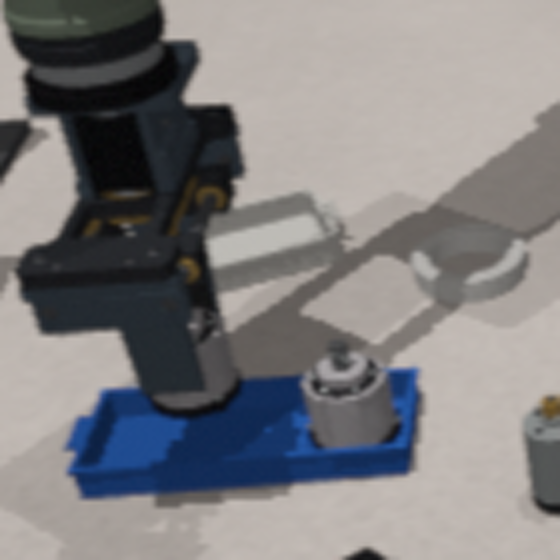

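The gearbox hangs upright over the free part of the gearbox tray, at (200,370) in the crop, clear of the sample at (345,400).

Emit:
{"name": "drive_tool", "arguments": {"series": [[[0,0,0.04,0,0.7],[0,0,0.028,0,0.7],[0,0,0,0,0.7],[0,0,0,0,0.7],[0,0,0.005,0,0.7],[0,0,0.003,0,0.7],[0,0,0,0,0.7],[0,0,0,0,0.7]]]}}

```text
time: 24.85
tool_pos: [523.2, -386.8, 28.5]
eef_rot: [2.219, 2.224, 0.0]
wrist_force: [0.3, -0.5, -2.4]
grip_width: 0.52
gripper_force: 30.0
```

Emit:
{"name": "drive_tool", "arguments": {"series": [[[0,0,0.002,0,0.7],[0,0,0.002,0,0.7],[0,0,0.002,0,0.7],[0,0,0,0,0.7],[0,0,0,0,0.7]]]}}

```text
time: 25.48
tool_pos: [523.2, -386.8, 25.9]
eef_rot: [2.219, 2.224, 0.0]
wrist_force: [-0.7, 1.3, 3.4]
grip_width: 0.522
gripper_force: 30.0
```

Emit:
{"name": "drive_tool", "arguments": {"series": [[[0,0,0,0,0.4],[0,0,0,0,0.25],[0,0,0,0,0.2],[0,0,-0.06,0,0.2],[0,0,-0.08,0,0.25],[0,0,-0.06,0,0.3],[0.1064,0.0335,0,0,0.3],[0.1064,0.0335,0,0,0.3],[0.1064,0.0335,0,0,0.3],[0.1064,0.0335,0,0,0.3]]]}}

```text
time: 26.72
tool_pos: [590.1, -172.2, 125.5]
eef_rot: [2.219, 2.224, 0.001]
wrist_force: [0.8, 0.4, 0.1]
grip_width: 0.699
gripper_force: 0.0
```

Emit:
{"name": "drive_tool", "arguments": {"series": [[[0,0,0,0,0.3],[0,0,0,0,0.3],[0,0,0,0,0.3]]]}}

```text
time: 27.1
tool_pos: [589.4, -175.1, 125.4]
eef_rot: [2.22, 2.222, -0.0]
wrist_force: [-0.1, 0.0, -0.9]
grip_width: 0.702
gripper_force: 0.0
```

Run:
```python
from h import *
p=ctrl.read_camera("scene");save(p,"m6.png",(70,110,250,270),3)
```

```text
(no output)
```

View pics/m6.png

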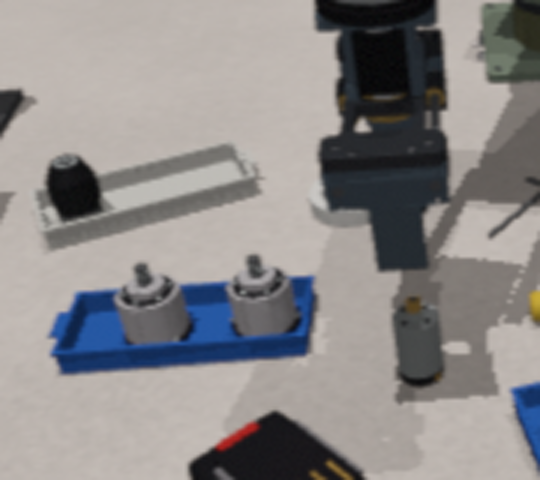

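The gearbox stands upright in its tray at (153,305) in the crop. The gripper is above motor_b.

Emit:
{"name": "drive_tool", "arguments": {"series": [[[0,0,0.06,0,0.3],[0,0,0.06,0,0.3],[0,0,0.06,0,0.3],[0,0,0.024,0,0.3],[0,0,0,0,0.3],[0,0,0,0,0.8],[0,0,0,0,0.9],[0,0,0,0,0.9],[0,0,0,0,0.9]]]}}

```text
time: 28.28
tool_pos: [590.3, -173.9, 24.2]
eef_rot: [2.217, 2.223, 0.002]
wrist_force: [-0.1, 0.0, 2.5]
grip_width: 0.389
gripper_force: 30.0
```

Emit:
{"name": "drive_tool", "arguments": {"series": [[[0,0,-0.05,0,0.9],[0,0,-0.08,0,0.9],[0,0,-0.08,0,0.9],[0.1045,-0.0167,0,0,0.9],[0.1045,-0.0167,0,0,0.9],[0.1045,-0.0167,0,0,0.9],[0.1045,-0.0167,0,0,0.9],[0.1045,-0.0167,0,0,0.9],[0.1045,-0.0167,0,0,0.9],[0.1045,-0.0167,0,0,0.9]]]}}

```text
time: 29.52
tool_pos: [529.3, 193.3, 128.0]
eef_rot: [-2.218, -2.224, 0.002]
wrist_force: [0.9, -0.6, -2.1]
grip_width: 0.389
gripper_force: 30.0
```

Emit:
{"name": "drive_tool", "arguments": {"series": [[[0.1045,-0.0167,0,0,0.9],[0.1045,-0.0167,0,0,0.9],[0,0,0,0,0.9],[0,0,0,0,0.9],[0,0,0,0,0.9]]]}}

```text
time: 30.15
tool_pos: [513.3, 294.9, 128.2]
eef_rot: [2.22, 2.223, -0.001]
wrist_force: [0.2, -0.4, -2.2]
grip_width: 0.39
gripper_force: 30.0
```

Emit:
{"name": "drive_tool", "arguments": {"series": [[[0.002,0.004,0.05,0,0.9],[0,0,0.06,0,0.9],[0,0,0.05,0,0.9],[0,0,0.026,0,0.9],[0,0,0,0,0.9],[0,0,0,0,0.9],[0,0,0.003,0,0.9],[0,0,0,0,0.9],[0,0,0,0,0.9]]]}}

```text
time: 31.28
tool_pos: [515.4, 297.4, 34.3]
eef_rot: [2.218, 2.224, 0.001]
wrist_force: [-0.3, 0.6, -3.0]
grip_width: 0.393
gripper_force: 30.0
```

Emit:
{"name": "drive_tool", "arguments": {"series": [[[0,0,0.005,0,0.9],[0,0,0.004,0,0.9],[0,0,0.002,0,0.9],[0,0,0.002,0,0.9],[0,0,0.001,0,0.9],[0,0,0,0,0.9],[0,0,0,0,0.9]]]}}

```text
time: 32.15
tool_pos: [515.2, 297.3, 28.1]
eef_rot: [-2.219, -2.224, -0.0]
wrist_force: [-2.7, -2.0, 6.0]
grip_width: 0.389
gripper_force: 30.0
```

Contact. I'll release, lift, and back off toward the middle for a final look.

Emit:
{"name": "drive_tool", "arguments": {"series": [[[0,0,0,0,0.5],[0,0,0,0,0.35],[0,0,0,0,0.3],[0,0,-0.06,0,0.3],[0,0,-0.08,0,0.3],[0,0,-0.1,0,0.3],[-0.08,-0.06,0,0,0.3],[-0.08,-0.06,0,0,0.3],[-0.08,-0.06,0,0,0.3],[0,0,0,0,0.3]]]}}

```text
time: 33.4
tool_pos: [423.0, 174.9, 146.9]
eef_rot: [-2.22, -2.222, 0.003]
wrist_force: [0.5, -0.8, -0.2]
grip_width: 0.698
gripper_force: 0.0
```

Run:
```python
from h import *
p=ctrl.read_camera("scene");save(p,"m7.png",(60,100,480,290),1.9)
p=ctrl.read_camera("top");save(p,"m8.png",(60,90,440,280),2)
```

```text
(no output)
```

View pics/m7.png

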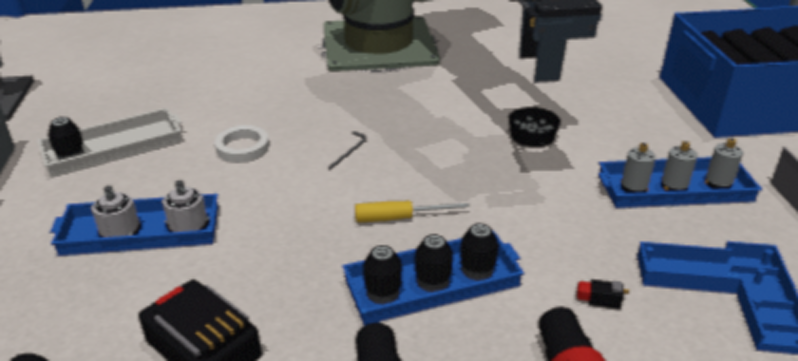

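View pics/m8.png

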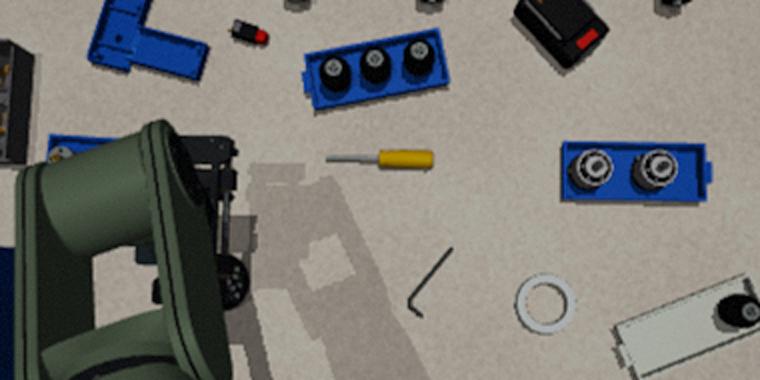

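All five parts stand upright in the right trays: three motors at (680,165), three chucks at (433,258) and two gearboxes at (150,210) in the scene crop, samples included. The gripper is clear.

```bash
python3 -c "
from bench import ctrl
print(ctrl.job_done())"
```

```text
the job is handed in; nothing more can be done
None
```

Both motors, both chucks and the gearbox are standing upright in their matching blue trays and released, and the job was handed in at about 34 s of the 112 s allowed.

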